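Sort the washed-up things back into their stacking tiers

TASK

The three green tiers have been unstacked and everything was put back in the wrong ones: change things round so that the glass jar stands in the middle of the tier with the plain solid floor, the blue cup stands in the middle of the tier with the slotted draining floor, and the two spoons lie flat in the divided tier, one lengthwise along the middle of each half (either spoon in either half). Every place is taken at the start, but the empty black rubber mat is free for putting something down on the way. Keep the jar and the cup upright, set them down gently rather than dropping them, and do not disturb the pump flask or the tin.

Things in the scene. Friction and masses are not known exactly. Their poses are not given: they have to be found in the camera images.
- jar: Squat empty clear-glass jar, no lid, standing open end up. Round: outer diameter 62 mm from 8 to 52 mm height, 60 mm at the mouth; height 65 mm, wall 3.5 mm, about 0.2 kg. Origin: centre of its underside, z up. Starts in one half of the divided tier, towards one end; the cup in the other half, towards the other end.
- cup: Blue melamine cup, no handle, standing open end up, slightly conical: outer diameter 49 mm at the foot, 61 mm at 48 mm height, 66 mm at the rim; height 72 mm, wall 3.2 mm, about 0.09 kg. Origin: centre of its underside, z up. Starts in one half of the divided tier.
- tablespoon: The larger of two aluminium spoons, lying flat, bowl up: 156 mm long, bowl 54 x 36 mm, 9 mm deep, 40 g. Origin: midway along it, at its underside; x towards the bowl, z up. Arched handle: from x = -10 to +12 mm it is 8 mm wide, 4 mm thick, its middle 14 mm above the support; grip it there, at x = +5 mm, near the balance point. Starts in the plain or the slotted tier, the teaspoon in the other.
- teaspoon: The smaller of two aluminium spoons, lying flat, bowl up: 126 mm long, bowl 40 x 27 mm, 9 mm deep, 28 g. Origin: midway along it, at its underside; x towards the bowl, z up. Arched handle: from x = -10 to +11 mm it is 8 mm wide, 4 mm thick, its middle 14 mm above the support; grip it there, at x = +3 mm, near the balance point.
- tier_plain: Green stacking tier with a plain solid tray floor: the jar's place. Fixed. All three tiers are alike outside: 198 mm long (x) by 148 mm wide (y), on four legs; tray floor 64 mm above the counter, 190 x 140 mm inside, with a 4 mm thick lip 18 mm above the floor. Origin: under the tray's centre, at counter height, z up.
- tier_slotted: Green stacking tier of the same size as tier_plain (floor 64 mm up, lip 18 mm above it), its tray floor slotted for draining (cross bars along y, gaps between, flat on top): the cup's place. Fixed. Origin: under the tray's centre, at counter height; x along its length, z up.
- tier_divided: Green stacking tier of the same size as tier_plain, its solid floor divided lengthwise by a rib 3 mm thick, 12 mm high along x at y = 0: the spoons' place. Each half is 190 mm long, 68 mm wide, its middle line at y = +36 or -36 mm. Fixed. Origin: under the tray's centre, at counter height; x along its length, z up.
- mat: Empty black rubber mat lying on the counter, 200 mm (x) by 130 mm (y), 4 mm thick: the free spot. Fixed. Origin: centre of its underside, on the counter.
- flask: Bystander: grey push-button pump flask with black head and wire handle, closed, 128 mm across, 320 mm high with its handle. Leave alone. Origin: centre of its underside.
- tin: Bystander: round metal tin with lid, 84 mm across, 85 mm high. Leave alone. Origin: centre of its underside.

How it is judged:
By the outcome, as a careful person would: the job done as asked, in the order asked, and still so for the second after the job is handed in, with the robot touching nothing.
It also fails if it takes over 136 s, if anything falls off the work surface, if the arm or the gripper's body presses on something with over 40 N, if the wrist force passes 120 N, or if a joint passes its speed limit or range.

ROBOT

A 6-joint arm with a two-finger parallel gripper is mounted at the origin on the work surface. World frame = base frame: x ahead of the robot, y to its left, z up, the work surface at z = 0. Lengths are in mm, angles in rad, forces in N, time in s.
With the tool pointing down it reaches from about 350 to 875 mm from the base axis. Payload 4.2 kg.
Tool frame: the origin (TCP) lies between the finger pads; the fingertips stand 25 mm ahead of it and the grasp point (between the pads) lies 6 mm ahead of it; z points along the fingers, y is the line along which they close (so a half turn about z gives the same grasp; the last joint's range is limited). The gripper opens to 85 mm and grips with 20 to 120 N. Pads are 22 mm wide; open, the fingers measure 114 mm over their backs; the gripper's body (76 mm by 85 mm) begins 54 mm behind the grasp point. The pads swing forward as they close: fully open they stand 13 mm farther back than shut.
Start: joints at [1.601, 0.385, 0.008, 0, -1.194, -0.259], TCP at [141.724, 608.698, 256.312] pointing down, gripper open.
Joint ranges: [-3.14, 3.14], [-1.21, 2.06], [-1.07, 1.41], [-3.16, 2.05], [-2.99, -0.16], [-3.1, 3.1]. Speed limits (rad/s): [2.79, 2.79, 3.14, 3.14, 3.14, 3.14].

INTERFACE

Orientations are given as a unit quaternion [x, y, z, w].
In Python, from bench import arm gives the robot as it stands.
- The arm moves only by the shell command python3 -m pendant 'ROWS'. ROWS is JSON, a list of rows, each a list of 7 numbers: the shift along the tool's x, y, z in m, then the turn, a rotation vector about the tool's x, y, z in degrees, then the finger opening in m, from 0 to 0.0854. In form: [[x, y, z, wx, wy, wz, fingers], ...]. A call has 1 to 12 rows; each row shifts and turns the commanded pose from where the row before left it, along the tool's axes as they then stand; what a row does not reach is not made up. A row lasts 1/10 s, in which the tool goes at most 50 mm and 8.59 degrees, less where a joint would pass 70% of its speed; a pose out of reach is approached as far as the arm can. A call is refused whole if a number of a shift passes 0.05 or a number of a turn 8.59, either way. A call with a gripper value outside its range is refused whole. The fingers move at their own pace and stop on an object; the grip force is fixed at half the most. Time passes only in rows, so rows that do not move let the fingers close. It gives the time, the measured TCP pose, the force, the opening and the grip force at its end, in the units of the state.
- arm.read_state(): the state, without advancing time (a new reading comes with each control period).
- arm.get_image(name): name is "side" or "top" or "wrist"; returns a dict with "image" (420x560x3 uint8, red, green, blue), "fx", "fy", "cx", "cy" (pixels), "k1" (the pictures are not rectified: a ray, as slopes to the right and down, at radius r is drawn at 1 + k1 r^2 times it, then the intrinsics apply), "xyz" and "rotation" of the camera in the world. Camera axes: x right, y down, z forward; pixel columns grow to the right and rows downward; lengths in mm; the calibration is good to about 2 mm. A picture is of the moment at which its call begins. There is no depth.
- arm.job_done(): hands the job in; it is judged then, once.
The state is a dict: "clock": time; "joints": joint angles; "joint_vel": joint speeds; "joint_efforts": joint torques, N m; "position": TCP position; "ee_rot": TCP orientation; "contact_force": force on the tool from outside, world axes, zero at the start; "wrist_torque": the same for the moment, N m; "gripper_width": finger opening in mm; "grasp_force": force on a finger pad.
Only numpy, scipy, OpenCV 4.12 (cv2) and the standard library are available. Lean on these libraries where they do the work, as an engineer would, in place of code of your own. Each camera call takes 0.05 s, during which the arm holds its last target. There are 200 camera calls.

## Working session

There is one attempt and no reset: what is moved stays moved. The work goes in short steps, Python scripts to look and compute and a shell command to move; the robot and the scene stay as the last step left them, time stands still between calls to the robot, and variables do not carry over. Pictures are saved under pics/ and viewed, at most 14 in all, crops included, and the job is handed in when it is done.

```bash
mkdir -p pics; ls; python3 - <<'E'
from bench import arm
import cv2
s=arm.read_state(); print(s)
for n in("top","side"):
    d=arm.get_image(n); cv2.imwrite(f"pics/{n}0.png",d["image"][:,:,::-1]); print({k:v for k,v in d.items() if k!="image"})
E
```

```text
pics
{'clock': 0.0, 'joints': array([ 1.60061875e+00,  3.85562805e-01,  6.61209246e-03, -5.18075074e-04,
       -1.19401126e+00, -2.58561492e-01]), 'joint_vel': array([-2.59008638e-03, -2.71437768e-03,  9.72181227e-05,  5.24747290e-04,
       -5.03284497e-04, -7.93596238e-04]), 'joint_efforts': array([ 9.02425600e-04, -3.92294025e+01,  1.88399023e+01,  4.18621033e+00,
       -4.71887222e-03,  5.59593886e-06]), 'position': array([141.59643934, 608.19404584, 255.20955631]), 'ee_rot': array([ 9.93455409e-01, -1.14215238e-01, -8.26709575e-05,  1.10618110e-03]), 'contact_force': array([-0.10439797,  0.0738034 ,  0.14375136]), 'wrist_torque': array([0.02354268, 0.02347116, 0.01009125]), 'grasp_force': 0.0, 'gripper_width': 85.19634100318198}
{'fx': 484.9101747765748, 'fy': 484.9101747765748, 'cx': 281.3507969770126, 'cy': 210.18073867422888, 'k1': 0.002949950027650982, 'xyz': array([ 422.39507315,  -83.15225573, 1248.50206735]), 'rotation': array([ 0.71190598, -0.69664044,  0.06109037, -0.06441995])}
{'fx': 523.8258949401676, 'fy': 523.8258949401676, 'cx': 276.55154607397964, 'cy': 210.1361633852599, 'k1': -0.1162827558309768, 'xyz': array([  552.37525746, -1098.66373301,   976.99703323]), 'rotation': array([ 0.91512131, -0.03757833,  0.0070356 , -0.40136187])}
```

View pics/top0.png

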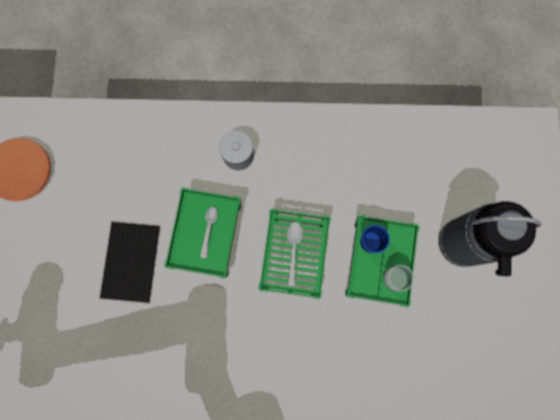

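View pics/side0.png

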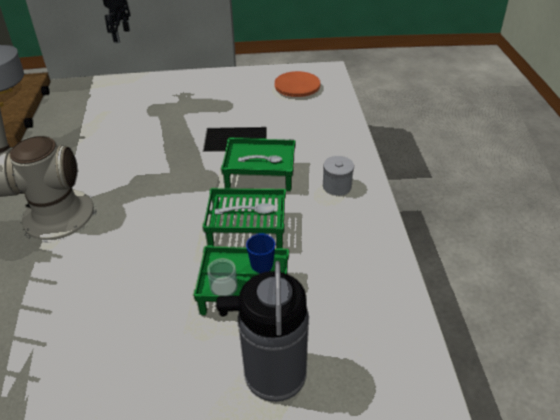

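```bash
cat > h.py <<'E'
import numpy as np, cv2
from scipy.spatial.transform import Rotation as R
from bench import arm
def cast(d,px,z):
    K=np.array([[d["fx"],0,d["cx"]],[0,d["fy"],d["cy"]],[0,0,1]])
    p=cv2.undistortPoints(np.array(px,float).reshape(-1,1,2),K,np.array([d["k1"],0,0,0.]))[:,0]
    r=R.from_quat(d["rotation"]).apply(np.c_[p,np.ones(len(p))]); c=d["xyz"]
    return (c+r*((z-c[2])/r[:,2])[:,None])[:,:2]
def proj(d,P):
    K=np.array([[d["fx"],0,d["cx"]],[0,d["fy"],d["cy"]],[0,0,1]])
    M=R.from_quat(d["rotation"]).inv(); 
    return cv2.projectPoints(np.array(P,float).reshape(-1,1,3),M.as_rotvec(),M.apply(-d["xyz"]),K,np.array([d["k1"],0,0,0.]))[0][:,0]
def yaw(): # angle of tool x axis in world, deg
    v=R.from_quat(arm.read_state()["ee_rot"]).apply([1,0,0]); return np.degrees(np.arctan2(v[1],v[0]))
def go(x,y,z,closing=None):
    """closing: wanted direction (deg, world) of the closing line (mod 180). Prints turn about tool z, then the shift in tool axes after it, mm."""
    s=arm.read_state(); M=R.from_quat(s["ee_rot"]); t=0
    c=M.apply([0,1,0]); now=np.degrees(np.arctan2(c[1],c[0]))
    if closing is not None: t=-((closing-now+90)%180-90)
    # level correction
    M2=M*R.from_rotvec([0,0,t],degrees=True)
    print("pos",s["position"].round(1),"tilt z",M.apply([0,0,1]).round(4),"closing",now.round(2),"j1,j6",s["joints"][[0,5]].round(2),"| turn",round(t,2),"shift",M2.inv().apply(np.array([x,y,z])-s["position"]).round(1))
def comps(mask,amin):
    c,_=cv2.findContours(mask.astype(np.uint8),cv2.RETR_EXTERNAL,cv2.CHAIN_APPROX_NONE)
    return [k for k in c if cv2.contourArea(k)>amin]
E
cat > m.py <<'E'
from h import *
d=arm.get_image("top"); im=d["image"].astype(int); r,g,b=im[...,0],im[...,1],im[...,2]
hsv=cv2.cvtColor(d["image"],cv2.COLOR_RGB2HSV); H,S,V=hsv[...,0],hsv[...,1],hsv[...,2]
G=(H>50)&(H<80)&(S>150)&(V>40)
G=cv2.morphologyEx(G.astype(np.uint8),cv2.MORPH_CLOSE,np.ones((5,5)))
for c in comps(G,1000):
    w=cast(d,c[:,0],82).astype(np.float32); rr=cv2.minAreaRect(w); print("tier",np.round(rr[0],1),np.round(rr[1],1),round(rr[2],1))
    print(cv2.boxPoints(rr).round(0).tolist(), cv2.boundingRect(c))
B=(H>105)&(H<130)&(S>150)
for c in comps(B,100):
    w=cast(d,c[:,0],136).astype(np.float32); print("cup",cv2.minEnclosingCircle(w),cv2.fitEllipse(w))
K=(V<45)
for c in comps(K,1000):
    w=cast(d,c[:,0],4).astype(np.float32); print("dark",cv2.minAreaRect(w))
print(cast(d,[(398,278),(211,215),(204,255),(294,232),(292,284)],80).round())
x,y,w,h=90,180,340,130
cv2.imwrite("pics/c1.png",cv2.resize(d["image"][y:y+h,x:x+w,::-1],None,fx=2.35,fy=2.35,interpolation=cv2.INTER_CUBIC))
E
python3 m.py
```

```text
tier [ 517.  -319.8] [147.1 192. ] 81.7
[[411.0, -379.0], [601.0, -406.0], [623.0, -261.0], [433.0, -233.0]] (347, 217, 71, 88)
tier [ 529.6 -109.5] [141.9 191.5] 83.1
[[426.0, -169.0], [616.0, -191.0], [633.0, -51.0], [443.0, -28.0]] (260, 210, 69, 87)
tier [574.9 112.8] [146.9 191.8] 81.3
[[469.0, 55.0], [659.0, 26.0], [681.0, 171.0], [491.0, 200.0]] (166, 189, 74, 87)
cup ((560.4871826171875, -290.7513427734375), 32.622169494628906) ((559.9865112304688, -291.9614562988281), (58.09733581542969, 62.93000793457031), 38.9131965637207)
dark ((505.01861572265625, 310.0682373046875), (121.7076644897461, 191.47161865234375), 86.00916290283203)
dark ((559.5640869140625, -650.9762573242188), (160.7463836669922, 133.76947021484375), 89.57210540771484)
[[ 474. -357.]
 [ 617.   96.]
 [ 519.  109.]
 [ 579. -107.]
 [ 454. -105.]]
```

View pics/c1.png

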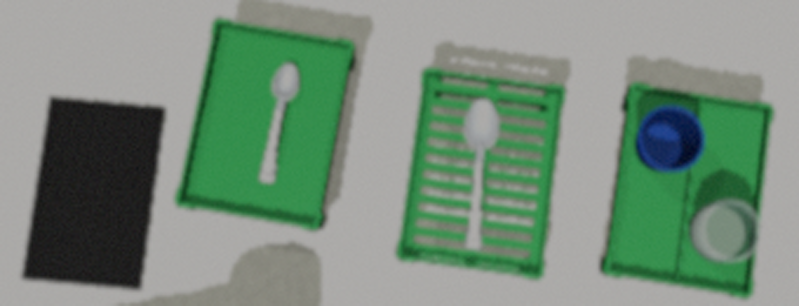

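```bash
python3 - <<'E'
from h import *
go(550,100,350,-98)
go(510,-100,350,-98)
go(500,-310,350,-98)
E
```

```text
pos [141.6 608.3 255.5] tilt z [-3.0e-04 -1.6e-03 -1.0e+00] closing -103.12 j1,j6 [ 1.6  -0.26] | turn -5.12 shift [475.1 446.7 -93.8]
pos [141.6 608.3 255.5] tilt z [-3.0e-04 -1.6e-03 -1.0e+00] closing -103.12 j1,j6 [ 1.6  -0.26] | turn -5.12 shift [463.4 650.3 -93.5]
pos [141.6 608.3 255.5] tilt z [-3.0e-04 -1.6e-03 -1.0e+00] closing -103.12 j1,j6 [ 1.6  -0.26] | turn -5.12 shift [482.7 859.7 -93.1]
```

```bash
python3 -m pendant '[[0,0,-0.02,0,0,-5.12,0.085],[0.035,0.033,-0.008,0,0,0,0.085],[0.035,0.033,-0.008,0,0,0,0.085],[0.035,0.033,-0.008,0,0,0,0.085],[0.035,0.033,-0.008,0,0,0,0.085],[0.035,0.033,-0.008,0,0,0,0.085],[0.035,0.033,-0.008,0,0,0,0.085],[0.035,0.033,-0.008,0,0,0,0.085],[0.035,0.033,-0.008,0,0,0,0.085],[0.035,0.033,-0.008,0,0,0,0.085],[0.035,0.033,-0.008,0,0,0,0.085],[0.02,0.02,0,0,0,0,0.085]]'; python3 -m pendant '[[0.035,0.033,0,0,0,0,0.085],[0.035,0.033,0,0,0,0,0.085],[0.02,0.017,0,0,0,0,0.085],[0,0,0,0,0,0,0.085],[0,0,0,0,0,0,0.085]]'; python3 - <<'E'
from h import *
go(500,-310,350,-98)
d=arm.get_image("wrist"); print({k:v for k,v in d.items() if k!="image"}); cv2.imwrite("pics/w1.png",d["image"][:,:,::-1])
E
```

```text
clock: 1.35
position: [461.1, 208.3, 357.4]
ee_rot: [0.997, -0.071, 0.001, -0.001]
contact_force: [0.0, 1.1, -0.2]
gripper_width: 85.2
grasp_force: 0.0
clock: 1.85
position: [537.0, 115.5, 355.6]
ee_rot: [0.998, -0.07, -0.001, 0.0]
contact_force: [0.5, -0.7, -0.9]
gripper_width: 84.8
grasp_force: 0.0
pos [537.  115.5 355.6] tilt z [-1.3e-03 -3.0e-04 -1.0e+00] closing -98.07 j1,j6 [0.51 0.92] | turn -0.07 shift [ 22.6 426.5   5.8]
{'fx': 325.7807307522999, 'fy': 325.7807307522999, 'cx': 286.8172549333434, 'cy': 211.22535456724057, 'k1': -0.0636698348543253, 'xyz': array([603.32918276, 106.56853459, 473.19190841]), 'rotation': array([-0.6493702 ,  0.74837269,  0.10178335, -0.08886406])}
```

View pics/w1.png

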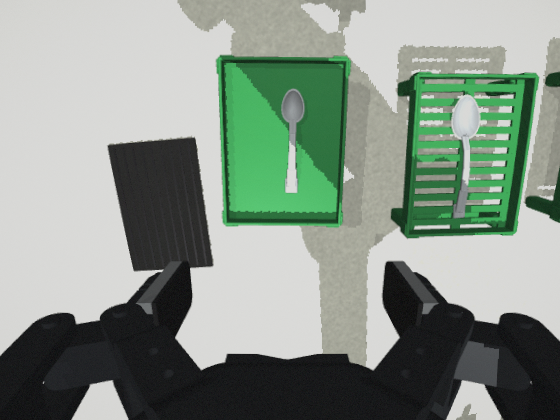

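```bash
cat > w.py <<'E'
from h import *
import sys
def tiers(d,z=82):
    hsv=cv2.cvtColor(d["image"],cv2.COLOR_RGB2HSV); H,S,V=cv2.split(hsv)
    G=((H>45)&(H<80)&(S>120)&(V>25)).astype(np.uint8)
    G=cv2.morphologyEx(G,cv2.MORPH_CLOSE,np.ones((5,5)))
    for c in comps(G,3000):
        w=cast(d,c[:,0],z).astype(np.float32); rr=cv2.minAreaRect(w); print("tier",np.round(rr[0],1),np.round(rr[1],1),round(rr[2],1),cv2.boundingRect(c))
    return G
def spoon(d,box,z=75):
    x,y,w,h=box; hsv=cv2.cvtColor(d["image"],cv2.COLOR_RGB2HSV); m=np.zeros(hsv.shape[:2],bool)
    m[y:y+h,x:x+w]=(hsv[y:y+h,x:x+w,1]<110)&(hsv[y:y+h,x:x+w,2]>50)
    for c in comps(m,150):
        w=cast(d,c[:,0],z).astype(np.float32); rr=cv2.minAreaRect(w); print("spoon",np.round(rr[0],1),np.round(rr[1],1),round(rr[2],1),cv2.boundingRect(c)); print(cv2.boxPoints(rr).round(1).tolist())
E
python3 - <<'E'
from w import *
d=arm.get_image("wrist"); tiers(d); spoon(d,(230,70,100,140))
E
python3 -m pendant '[[0.005,0.045,0.005,0,0,0,0.085],[0,0.045,0,0,0,0,0.085],[0,0.045,0,0,0,0,0.085],[0,0.045,0,0,0,0,0.085],[-0.005,0.03,0,0,0,0,0.085],[0,0,0,0,0,0,0.085],[0,0,0,0,0,0,0.085]]'; python3 - <<'E'
from w import *
d=arm.get_image("wrist"); tiers(d); spoon(d,(230,70,100,140)); cv2.imwrite("pics/w2.png",d["image"][:,:,::-1]); 
cv2.imwrite("pics/w2c.png",cv2.resize(d["image"][40:250,180:460,::-1],None,fx=2.8,fy=2.8,interpolation=cv2.INTER_CUBIC))
E
```

```text
tier [531.2 -99.7] [168.7 199.3] 83.4 (392, 72, 147, 166)
tier [576.2 115.2] [149.8 199.6] 81.4 (217, 55, 134, 172)
spoon [578.1 102.6] [ 27.1 123.3] 82.0 (282, 88, 24, 105)
[[515.2000122070312, 97.80000305175781], [637.2000122070312, 80.5999984741211], [641.0, 107.4000015258789], [518.9000244140625, 124.5999984741211]]
clock: 2.65
position: [507.6, -91.5, 351.7]
ee_rot: [0.998, -0.069, 0.0, -0.0]
contact_force: [0.1, 0.2, 0.1]
gripper_width: 85.1
grasp_force: 0.0
tier [ 530.3 -109.5] [150.  198.5] 83.3 (232, 68, 134, 171)
tier [574.8 105.9] [167.8 200.6] 81.1 (39, 57, 150, 171)
tier [ 519.5 -312. ] [170.3 198.9] 81.9 (395, 55, 153, 170)
spoon [538.5 -99.1] [ 95.1 142.8] 83.4 (248, 90, 82, 120)
[[462.20001220703125, -138.10000610351562], [604.0, -154.5], [614.9000244140625, -60.0], [473.1000061035156, -43.70000076293945]]
spoon [623.3 -90.9] [46.8  6.2] 84.0 (252, 76, 42, 7)
[[617.7999877929688, -113.80000305175781], [623.9000244140625, -114.5], [628.7999877929688, -68.0], [622.7000122070312, -67.30000305175781]]
spoon [552.2 -79.2] [ 99.9 167.6] 79.6 (230, 70, 89, 140)
[[460.79998779296875, -113.19999694824219], [625.7000122070312, -143.39999389648438], [643.7000122070312, -45.20000076293945], [478.79998779296875, -15.0]]
```

View pics/w2c.png

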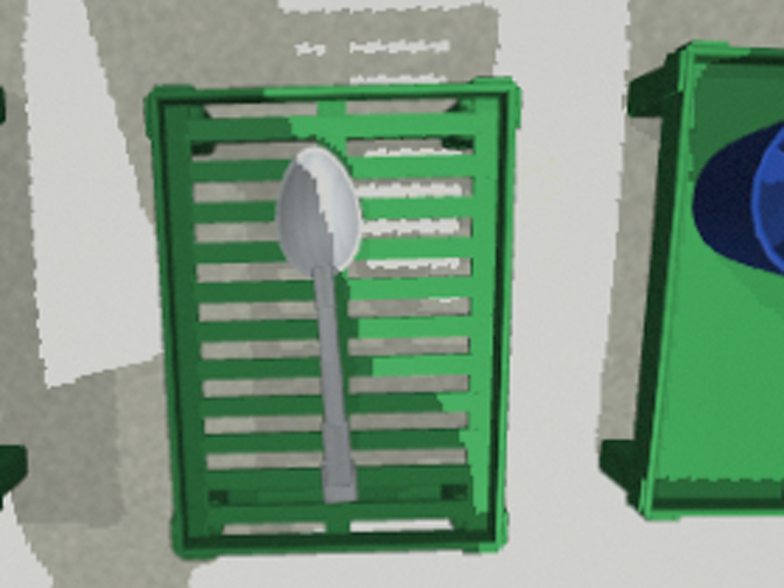

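```bash
python3 - <<'E'
from w import *
d=arm.get_image("wrist")
print(cast(d,[(292.5,92.5)],73),cast(d,[(295,135),(298.2,172.1)],77),cast(d,[(301.8,218.6)],68))
E
python3 -m pendant '[[0,0.045,0,0,0,0,0.085],[0,0.045,0,0,0,0,0.085],[0,0.045,0,0,0,0,0.085],[0,0.045,0,0,0,0,0.085],[-0.005,0.03,0,0,0,0,0.085],[0,0,0,0,0,0,0.085],[0,0,0,0,0,0,0.085]]'; python3 - <<'E'
from w import *
d=arm.get_image("wrist"); tiers(d); cv2.imwrite("pics/w3.png",d["image"][:,:,::-1]); 
cv2.imwrite("pics/w3c.png",cv2.resize(d["image"][40:250,180:460,::-1],None,fx=2.8,fy=2.8,interpolation=cv2.INTER_CUBIC))
go(0,0,0)
E
```

```text
[[ 605.72122505 -110.87168293]] [[ 557.63227374 -107.26417513]
 [ 513.51373083 -105.29585871]] [[ 451.91141496 -102.25298177]]
clock: 3.45
position: [474.3, -298.7, 351.0]
ee_rot: [0.998, -0.069, -0.0, -0.0]
contact_force: [0.4, 0.9, 0.1]
gripper_width: 85.2
grasp_force: 0.0
tier [552.1  14.3] [ 73.9 197.4] 69.7 (0, 65, 54, 159)
tier [ 529.1 -117.7] [164.2 199.4] 83.4 (53, 64, 152, 172)
tier [ 517.7 -323. ] [149.7 198.6] 82.0 (236, 48, 136, 174)
pos [ 474.4 -298.2  351.1] tilt z [-1.e-04  3.e-04 -1.e+00] closing -97.9 j1,j6 [-0.27  1.71] | turn 0 shift [-510.8 -230.   351.3]
```

View pics/w3c.png

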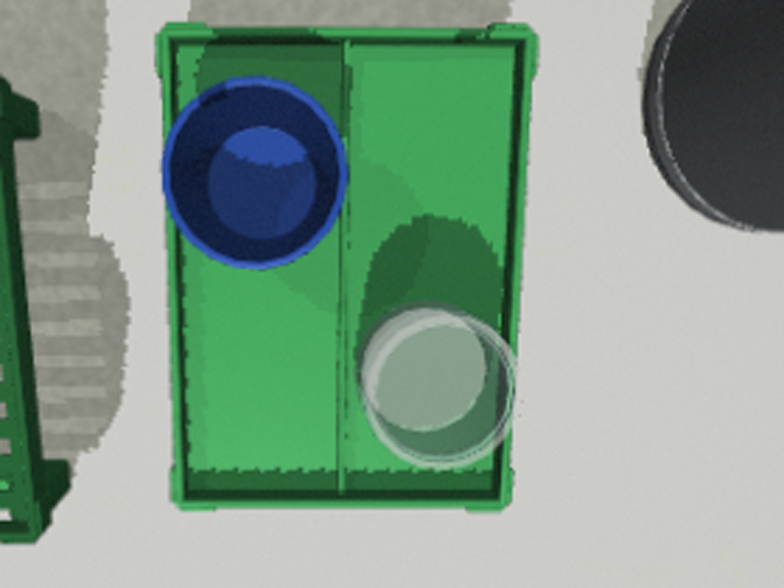

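```bash
python3 - <<'E'
from w import *
d=arm.get_image("wrist"); f=lambda p:[(180+a/2.8,40+b/2.8) for a,b in p]
print("rib",cast(d,f([(347,45),(341,490)]),76).round(1).tolist())
print("rim corners",cast(d,f([(158,28),(536,30),(510,508),(173,508)]),82).round(1).tolist(), cast(d,f([(158,28),(536,30),(510,508),(173,508)]),82).mean(0))
hsv=cv2.cvtColor(d["image"],cv2.COLOR_RGB2HSV)
B=(hsv[...,0]>100)&(hsv[...,0]<130)&(hsv[...,1]>140)
for c in comps(B,500):
    w=cast(d,c[:,0],136).astype(np.float32); print("cup rim",cv2.minEnclosingCircle(w),cv2.fitEllipse(w))
print("jar rim",cast(d,f([(443,388),(369,388),(517,388),(443,466)]),129).round(1).tolist())
print("jar foot",cast(d,f([(428,370)]),67).round(1).tolist())
E
```

```text
rib [[608.9, -335.9], [425.5, -310.0]]
rim corners [[624.6, -262.7], [603.8, -410.1], [408.6, -383.5], [429.3, -235.0]] [ 516.54656514 -322.82310137]
cup rim ((560.9179077148438, -294.1051940917969), 32.71340560913086) ((561.1551513671875, -294.28887939453125), (63.637943267822266, 64.07965087890625), 71.09656524658203)
jar rim [[475.4, -352.7], [479.2, -325.0], [471.6, -380.5], [445.1, -349.7]]
jar foot [[472.4, -355.2]]
```

```bash
python3 - <<'E'
from h import *
go(474.5,-353.5,112,82)
E
```

```text
pos [ 474.4 -297.9  351.3] tilt z [ 1.e-04  2.e-04 -1.e+00] closing -97.87 j1,j6 [-0.27  1.71] | turn 0.13 shift [  7.8  55.1 239.3]
```

```bash
python3 -m pendant '[[0.004,0.028,0.01,0,0,0,0.085],[0.004,0.027,0.03,0,0,0,0.085],[0,0,0.04,0,0,0,0.085],[0,0,0.04,0,0,0,0.085],[0,0,0.035,0,0,0,0.085],[0,0,0.02,0,0,0,0.085],[0,0,0,0,0,0,0.085],[0,0,0,0,0,0,0.085]]'; python3 - <<'E'
from h import *
go(474.5,-353.5,112,82)
d=arm.get_image("wrist");cv2.imwrite("pics/w4.png",d["image"][:,:,::-1])
E
```

```text
clock: 4.35
position: [475.2, -354.2, 177.2]
ee_rot: [0.998, -0.069, 0.0, 0.0]
contact_force: [-0.4, 0.4, 0.6]
gripper_width: 85.1
grasp_force: 0.0
pos [ 475.2 -354.2  177.2] tilt z [ 7.e-04 -1.e-03 -1.e+00] closing -97.86 j1,j6 [-0.37  1.8 ] | turn 0.14 shift [-0.8 -0.7 65.2]
```

View pics/w4.png

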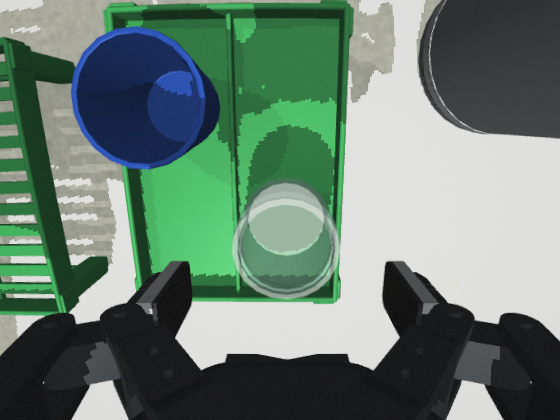

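```bash
python3 -m pendant '[[0,0,0.025,0,0,0,0.085],[0,0,0.025,0,0,0,0.085],[0,0,0.015,0,0,0,0.085],[0,0,0,0,0,0,0.085],[0,0,0,0,0,0,0.05],[0,0,0,0,0,0,0.05],[0,0,0,0,0,0,0.05],[0,0,0,0,0,0,0.05],[0,0,0,0,0,0,0.05],[0,0,0,0,0,0,0.05]]'
```

```text
clock: 5.4
position: [475.7, -355.4, 113.8]
ee_rot: [0.998, -0.069, 0.002, 0.001]
contact_force: [0.5, 1.2, 6.1]
gripper_width: 58.2
grasp_force: 67.1
```

```bash
python3 -m pendant '[[0,0,-0.01,0,0,0,0.05],[0,0,-0.02,0,0,0,0.05],[0,0,-0.03,0,0,0,0.05],[0,0,-0.03,0,0,0,0.05],[0,0,-0.015,0,0,0,0.05],[0,0,0,0,0,0,0.05],[0,0,0,0,0,0,0.05]]'; python3 - <<'E'
from h import *
go(505,310,220,82)
d=arm.get_image("wrist");cv2.imwrite("pics/w5.png",d["image"][:,:,::-1])
E
```

```text
clock: 6.1
position: [473.4, -354.4, 215.7]
ee_rot: [0.998, -0.07, -0.0, -0.001]
contact_force: [0.5, -0.7, -2.3]
gripper_width: 57.7
grasp_force: 66.3
pos [ 473.4 -354.4  215.7] tilt z [-8.0e-04  1.2e-03 -1.0e+00] closing -98.03 j1,j6 [-0.37  1.8 ] | turn -0.03 shift [ -61.1 -662.4   -3.5]
```

View pics/w5.png

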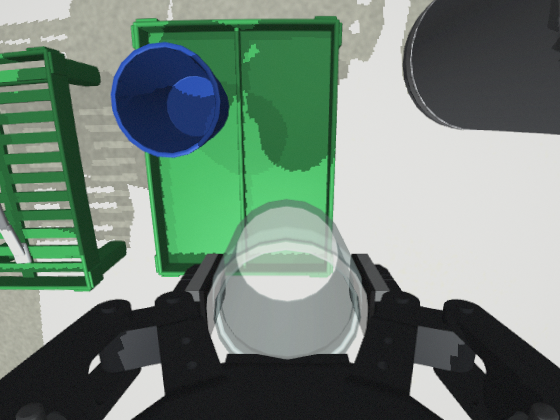

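```bash
python3 -m pendant '[[-0.001,-0.015,0,0,0,0,0.05],[-0.003,-0.03,0,0,0,0,0.05],[-0.004,-0.04,0,0,0,0,0.05],[-0.004,-0.04,0,0,0,0,0.05],[-0.004,-0.045,0,0,0,0,0.05],[-0.004,-0.045,0,0,0,0,0.05],[-0.004,-0.045,0,0,0,0,0.05],[-0.004,-0.045,0,0,0,0,0.05],[-0.004,-0.045,0,0,0,0,0.05],[-0.004,-0.045,0,0,0,0,0.05],[-0.004,-0.045,0,0,0,0,0.05],[-0.004,-0.045,0,0,0,0,0.05]]' >/dev/null; python3 -m pendant '[[-0.004,-0.045,0,0,0,0,0.05],[-0.004,-0.045,0,0,0,0,0.05],[-0.004,-0.04,0,0,0,0,0.05],[-0.004,-0.03,0,0,0,0,0.05],[-0.002,-0.017,0,0,0,0,0.05],[0,0,0,0,0,0,0.05],[0,0,0,0,0,0,0.05],[0,0,0,0,0,0,0.05]]';python3 - <<'E'
from h import *
go(505,310,56,82)
E
```

```text
clock: 8.15
position: [504.3, 308.1, 216.0]
ee_rot: [0.998, -0.07, -0.0, 0.001]
contact_force: [-0.1, -0.9, -2.4]
gripper_width: 58.3
grasp_force: 66.3
pos [504.3 308.1 216. ] tilt z [-0.001 -0.001 -1.   ] closing -98.05 j1,j6 [0.82 0.61] | turn -0.05 shift [  0.6  -2.2 160. ]
```

```bash
python3 -m pendant '[[0,0,0.02,0,0,0,0.05],[0,0,0.035,0,0,0,0.05],[0,0,0.035,0,0,0,0.05],[0,0,0.03,0,0,0,0.05],[0,0,0.02,0,0,0,0.05],[0,0,0.01,0,0,0,0.05],[0,0,0.005,0,0,0,0.05],[0,0,0.002,0,0,0,0.05],[0,0,0,0,0,0,0.05],[0,0,0,0,0,0,0.05]]'
```

```text
clock: 9.15
position: [505.2, 309.8, 60.4]
ee_rot: [0.998, -0.07, 0.001, -0.001]
contact_force: [-0.2, -0.7, -2.0]
gripper_width: 58.2
grasp_force: 66.3
```

```bash
python3 -m pendant '[[0,0,0.002,0,0,0,0.05],[0,0,0.002,0,0,0,0.05],[0,0,0.001,0,0,0,0.05],[0,0,0,0,0,0,0.05],[0,0,0,0,0,0,0.05]]'; python3 -m pendant '[[0,0,0.001,0,0,0,0.05],[0,0,0.001,0,0,0,0.05],[0,0,0,0,0,0,0.05]]'
```

```text
clock: 9.65
position: [504.6, 309.3, 54.2]
ee_rot: [0.998, -0.07, -0.0, 0.0]
contact_force: [-1.5, -0.2, -2.3]
gripper_width: 57.8
grasp_force: 66.3
clock: 9.95
position: [504.7, 309.5, 53.9]
ee_rot: [0.998, -0.069, 0.0, -0.0]
contact_force: [-2.9, -1.0, 7.0]
gripper_width: 58.2
grasp_force: 67.4
```

```bash
python3 -m pendant '[[0,0,0,0,0,0,0.065],[0,0,0,0,0,0,0.085],[0,0,0,0,0,0,0.085],[0,0,0,0,0,0,0.085],[0,0,0,0,0,0,0.085],[0,0,-0.02,0,0,0,0.085],[0,0,-0.04,0,0,0,0.085],[0,0,-0.045,0,0,0,0.085],[0,0,-0.045,0,0,0,0.085],[0,0,-0.04,0,0,0,0.085],[0,0,0,0,0,0,0.085],[0,0,0,0,0,0,0.085]]'; python3 - <<'E'
from h import *
go(533.8,-106.6,200,86.8)
d=arm.get_image("wrist");cv2.imwrite("pics/w6.png",d["image"][:,:,::-1])
E
```

```text
clock: 11.15
position: [504.7, 309.6, 243.4]
ee_rot: [0.998, -0.07, 0.001, -0.001]
contact_force: [-1.4, -0.1, 0.2]
gripper_width: 85.2
grasp_force: 0.0
pos [504.7 309.6 243.4] tilt z [ 0.0014  0.0022 -1.    ] closing -98.0 j1,j6 [0.82 0.61] | turn -4.8 shift [ 52.3 414.   42.5]
```

View pics/w6.png

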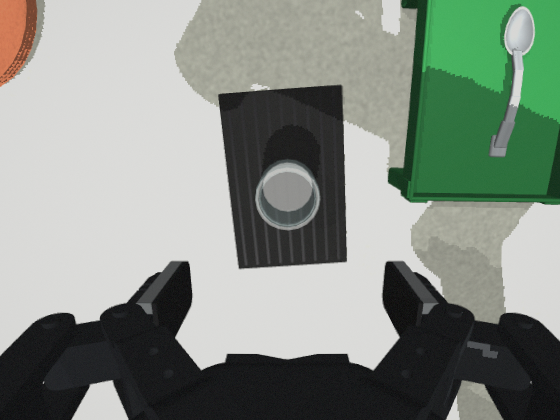

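```bash
python3 -m pendant '[[0,0,0,0,0,-4.8,0.035],[0.005,0.036,0,0,0,0,0.035],[0.005,0.04,0,0,0,0,0.035],[0.005,0.04,0,0,0,0,0.035],[0.005,0.04,0,0,0,0,0.035],[0.005,0.04,0,0,0,0,0.035],[0.005,0.04,0,0,0,0,0.035],[0.005,0.04,0,0,0,0,0.035],[0.005,0.04,0.01,0,0,0,0.035],[0.005,0.04,0.01,0,0,0,0.035],[0.005,0.04,0.01,0,0,0,0.035],[0.002,0.018,0.01,0,0,0,0.035]]' >/dev/null; python3 -m pendant '[[0,0,0,0,0,0,0.035],[0,0,0,0,0,0,0.035],[0,0,0,0,0,0,0.035]]'; python3 - <<'E'
from h import *
go(533.8,-106.6,92,86.8)
d=arm.get_image("wrist");cv2.imwrite("pics/w7.png",d["image"][:,:,::-1])
E
```

```text
clock: 12.7
position: [533.5, -106.2, 202.0]
ee_rot: [1.0, -0.027, -0.0, 0.0]
contact_force: [-0.4, 0.3, 0.6]
gripper_width: 35.2
grasp_force: 0.0
pos [ 533.5 -106.2  202. ] tilt z [-7.e-04 -1.e-04 -1.e+00] closing -93.13 j1,j6 [0.1  1.41] | turn 0.07 shift [  0.4   0.4 110. ]
```

View pics/w7.png

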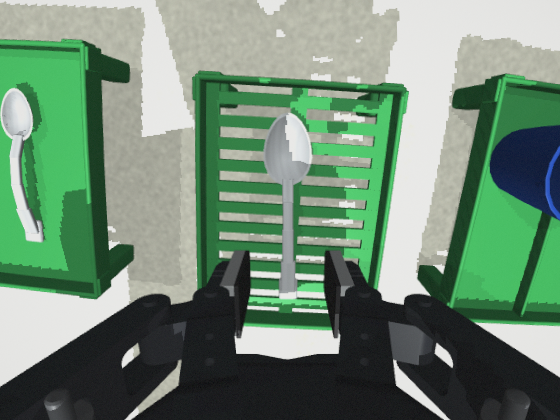

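```bash
python3 -m pendant '[[0,0,0.03,0,0,0,0.02],[0,0,0.03,0,0,0,0.02],[0,0,0.02,0,0,0,0.02],[0,0,0.01,0,0,0,0.02],[0,0,0.005,0,0,0,0.02],[0,0,0.004,0,0,0,0.02],[0,0,0.003,0,0,0,0.02],[0,0,0,0,0,0,0.02],[0,0,0,0,0,0,0.02]]'; python3 -m pendant '[[0,0,0.002,0,0,0,0.02],[0,0,0.002,0,0,0,0.02],[0,0,0.002,0,0,0,0.02],[0,0,0,0,0,0,0.02],[0,0,0,0,0,0,0.02]]'
```

```text
clock: 13.65
position: [533.9, -106.9, 100.9]
ee_rot: [1.0, -0.028, 0.001, -0.0]
contact_force: [-0.8, 0.6, -1.2]
gripper_width: 19.7
grasp_force: 0.0
clock: 14.15
position: [533.5, -106.9, 94.2]
ee_rot: [1.0, -0.028, -0.0, 0.0]
contact_force: [-0.0, -0.6, -0.3]
gripper_width: 20.1
grasp_force: 0.0
```

```bash
python3 -m pendant '[[0,0,0.001,0,0,0,0.02],[0,0,0,0,0,0,0.012],[0,0,0,0,0,0,0.002],[0,0,0,0,0,0,0.002],[0,0,0,0,0,0,0.002],[0,0,0,0,0,0,0.002],[0,0,0,0,0,0,0.002]]'; python3 -m pendant '[[0,0,-0.01,0,0,0,0.002],[0,0,-0.03,0,0,0,0.002],[0,0,-0.03,0,0,0,0.002],[0,0,-0.03,0,0,0,0.002],[0,0,-0.02,0,0,0,0.002],[0,0,0,0,0,0,0.002],[0,0,0,0,0,0,0.002]]'; python3 - <<'E'
from h import *
d=arm.get_image("wrist");cv2.imwrite("pics/w8.png",d["image"][:,:,::-1])
E
```

```text
clock: 14.85
position: [533.6, -106.9, 93.4]
ee_rot: [1.0, -0.028, 0.0, -0.0]
contact_force: [-0.6, -0.6, 0.5]
gripper_width: 6.1
grasp_force: 58.6
clock: 15.55
position: [533.1, -106.8, 213.4]
ee_rot: [1.0, -0.028, 0.0, -0.0]
contact_force: [-0.6, -0.2, -1.2]
gripper_width: 5.7
grasp_force: 58.6
```

View pics/w8.png

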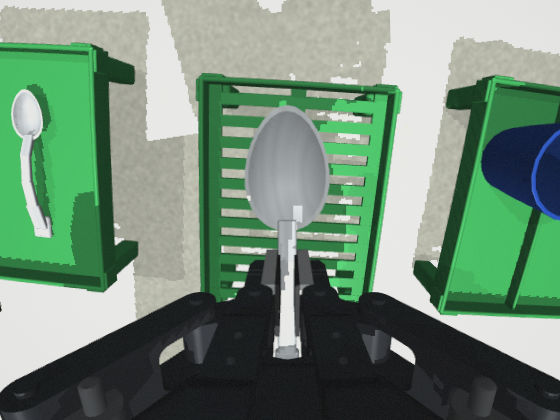

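```bash
python3 - <<'E'
from h import *
go(586.3,151.7,120,81.5)
E
```

```text
pos [ 532.7 -106.8  212.5] tilt z [-1.7e-03  5.0e-04 -1.0e+00] closing -93.21 j1,j6 [0.1  1.41] | turn 5.29 shift [  14.9 -263.6   92.5]
```

```bash
python3 -m pendant '[[0,0,0,0,0,5.3,0.002],[0.001,-0.02,0,0,0,0,0.002],[0.002,-0.035,0,0,0,0,0.002],[0.002,-0.04,0,0,0,0,0.002],[0.002,-0.04,0,0,0,0,0.002],[0.002,-0.04,0.01,0,0,0,0.002],[0.002,-0.04,0.02,0,0,0,0.002],[0.002,-0.03,0.03,0,0,0,0.002],[0.002,-0.018,0.02,0,0,0,0.002],[0,0,0.01,0,0,0,0.002],[0,0,0,0,0,0,0.002],[0,0,0,0,0,0,0.002]]'; python3 - <<'E'
from h import *
go(586.3,151.7,95,81.5)
E
```

```text
clock: 16.8
position: [587.0, 150.1, 123.1]
ee_rot: [0.997, -0.074, -0.0, 0.0]
contact_force: [-0.1, -0.5, -0.4]
gripper_width: 5.8
grasp_force: 58.7
pos [587.  150.1 123.1] tilt z [-8.e-04 -8.e-04 -1.e+00] closing -98.52 j1,j6 [0.52 0.9 ] | turn -0.02 shift [-1.  -1.5 28.1]
```

```bash
python3 -m pendant '[[0,0,0.012,0,0,0,0.002],[0,0,0.008,0,0,0,0.002],[0,0,0.004,0,0,0,0.002],[0,0,0.002,0,0,0,0.002],[0,0,0.002,0,0,0,0.002],[0,0,0,0,0,0,0.002],[0,0,0,0,0,0,0.002]]';  python3 -m pendant '[[0,0,0.001,0,0,0,0.002],[0,0,0.001,0,0,0,0.002],[0,0,0,0,0,0,0.002]]'
```

```text
clock: 17.5
position: [587.4, 151.1, 95.5]
ee_rot: [0.997, -0.074, 0.0, -0.0]
contact_force: [0.4, -0.4, 0.1]
gripper_width: 5.5
grasp_force: 58.7
clock: 17.8
position: [587.3, 151.1, 93.4]
ee_rot: [0.997, -0.074, 0.0, -0.0]
contact_force: [0.4, 0.2, 0.2]
gripper_width: 5.8
grasp_force: 58.7
```

```bash
python3 -m pendant '[[0,0,0,0,0,0,0.012],[0,0,0,0,0,0,0.02],[0,0,0,0,0,0,0.02],[0,0,-0.01,0,0,0,0.02],[0,0,-0.03,0,0,0,0.02],[0,0,-0.04,0,0,0,0.05],[0,0,-0.04,0,0,0,0.085],[0,0,-0.02,0,0,0,0.085],[0,0,0,0,0,0,0.085],[0,0,0,0,0,0,0.085]]'; python3 - <<'E'
from h import *
go(561,-294.2,230,82)
E
```

```text
clock: 18.8
position: [586.9, 151.0, 233.9]
ee_rot: [0.997, -0.074, 0.0, -0.0]
contact_force: [-0.2, -1.1, -0.6]
gripper_width: 84.8
grasp_force: 0.0
pos [586.9 151.  233.9] tilt z [ 6.e-04  9.e-04 -1.e+00] closing -98.51 j1,j6 [0.52 0.9 ] | turn -0.51 shift [ 36.3 444.5   3.5]
```

```bash
python3 -m pendant '[[0.002,0.025,0,0,0,-0.5,0.085],[0.003,0.04,0,0,0,0,0.085],[0.003,0.04,0,0,0,0,0.085],[0.004,0.045,0,0,0,0,0.085],[0.004,0.045,0,0,0,0,0.085],[0.004,0.045,0,0,0,0,0.085],[0.004,0.045,0,0,0,0,0.085],[0.004,0.045,0,0,0,0,0.085],[0.003,0.04,0,0,0,0,0.085],[0.003,0.04,0,0,0,0,0.085],[0.002,0.034,0.01,0,0,0,0.085],[0,0,0.02,0,0,0,0.085]]'>/dev/null;  python3 -m pendant '[[0,0,0,0,0,0,0.085],[0,0,0,0,0,0,0.085],[0,0,0,0,0,0,0.085]]'; python3 - <<'E'
from w import *
go(561,-294.2,118,82)
d=arm.get_image("wrist")
hsv=cv2.cvtColor(d["image"],cv2.COLOR_RGB2HSV)
B=(hsv[...,0]>100)&(hsv[...,0]<130)&(hsv[...,1]>140)
for c in comps(B,500):
    w=cast(d,c[:,0],136).astype(np.float32); print("cup rim",cv2.minEnclosingCircle(w),cv2.boundingRect(c))
E
```

```text
clock: 20.3
position: [561.4, -293.1, 203.9]
ee_rot: [0.998, -0.069, 0.0, 0.0]
contact_force: [0.0, 0.3, 0.6]
gripper_width: 85.2
grasp_force: 0.0
pos [ 561.4 -293.1  203.9] tilt z [ 4.e-04 -5.e-04 -1.e+00] closing -97.91 j1,j6 [-0.23  1.66] | turn 0.09 shift [-0.3  1.1 85.9]
cup rim ((563.4434204101562, -294.4232482910156), 34.289466857910156) (236, 176, 107, 108)
```

```bash
python3 -m pendant '[[0,0.001,0.025,0,0,0,0.085],[0,0,0.025,0,0,0,0.085],[0,0,0.02,0,0,0,0.085],[0,0,0.012,0,0,0,0.085],[0,0,0.004,0,0,0,0.085],[0,0,0,0,0,0,0.085],[0,0,0,0,0,0,0.05],[0,0,0,0,0,0,0.05],[0,0,0,0,0,0,0.05],[0,0,0,0,0,0,0.05],[0,0,0,0,0,0,0.05],[0,0,0,0,0,0,0.05]]';  python3 -m pendant '[[0,0,-0.004,0,0,0,0.05],[0,0,-0.01,0,0,0,0.05],[0,0,-0.025,0,0,0,0.05],[0,0,-0.03,0,0,0,0.05],[0,0,-0.025,0,0,0,0.05],[0,0,0,0,0,0,0.05],[0,0,0,0,0,0,0.05]]'; python3 - <<'E'
from h import *
go(530,-109.5,210,83.2)
d=arm.get_image("wrist");cv2.imwrite("pics/w9.png",d["image"][:,:,::-1])
E
```

```text
clock: 21.55
position: [562.2, -295.0, 119.5]
ee_rot: [0.998, -0.069, 0.002, 0.001]
contact_force: [0.8, 2.6, 6.6]
gripper_width: 64.3
grasp_force: 65.5
clock: 22.25
position: [560.5, -294.5, 211.6]
ee_rot: [0.998, -0.07, 0.0, -0.0]
contact_force: [-0.1, -0.6, -1.7]
gripper_width: 64.0
grasp_force: 66.1
pos [ 560.5 -294.5  211.6] tilt z [ 5.e-04  6.e-04 -1.e+00] closing -98.02 j1,j6 [-0.23  1.66] | turn -1.22 shift [ -52.2 -180.1    1.6]
```

```bash
python3 -m pendant '[[-0.005,-0.015,0,0,0,-1.2,0.05],[-0.009,-0.03,0,0,0,0,0.05],[-0.01,-0.037,0,0,0,0,0.05],[-0.01,-0.038,0,0,0,0,0.05],[-0.01,-0.035,0,0,0,0,0.05],[-0.008,-0.025,0.01,0,0,0,0.05],[0,0,0.025,0,0,0,0.05],[0,0,0.025,0,0,0,0.05],[0,0,0.015,0,0,0,0.05],[0,0,0.01,0,0,0,0.05],[0,0,0,0,0,0,0.05],[0,0,0,0,0,0,0.05]]'; python3 - <<'E'
from h import *
go(530,-109.5,122,83.2)
E
```

```text
clock: 23.5
position: [530.9, -109.6, 126.5]
ee_rot: [0.998, -0.059, 0.0, 0.0]
contact_force: [0.7, -0.8, -0.8]
gripper_width: 64.0
grasp_force: 66.2
pos [ 530.9 -109.6  126.5] tilt z [ 0.e+00 -3.e-04 -1.e+00] closing -96.76 j1,j6 [0.1  1.36] | turn 0.04 shift [-0.9 -0.   4.5]
```

```bash
python3 -m pendant '[[-0.001,0,0.002,0,0,0,0.05],[0,0,0.002,0,0,0,0.05],[0,0,0,0,0,0,0.05],[0,0,0,0,0,0,0.05]]';  python3 -m pendant '[[0,0,0.001,0,0,0,0.05],[0,0,0.001,0,0,0,0.05],[0,0,0,0,0,0,0.05]]'
```

```text
clock: 23.9
position: [529.9, -109.7, 122.6]
ee_rot: [0.998, -0.059, 0.0, -0.0]
contact_force: [-0.0, 0.4, -1.7]
gripper_width: 64.0
grasp_force: 66.2
clock: 24.2
position: [529.7, -109.6, 120.1]
ee_rot: [0.998, -0.059, -0.0, 0.0]
contact_force: [0.3, 0.2, -0.8]
gripper_width: 64.0
grasp_force: 66.2
```

```bash
python3 -m pendant '[[0,0,0.001,0,0,0,0.05],[0,0,0,0,0,0,0.05]]';  python3 -m pendant '[[0,0,0.001,0,0,0,0.05],[0,0,0,0,0,0,0.05],[0,0,0,0,0,0,0.05]]'
```

```text
clock: 24.4
position: [529.9, -109.6, 119.5]
ee_rot: [0.998, -0.059, 0.0, 0.0]
contact_force: [-1.3, 1.3, 0.8]
gripper_width: 64.5
grasp_force: 66.2
clock: 24.7
position: [530.2, -109.6, 119.5]
ee_rot: [0.998, -0.059, 0.001, 0.0]
contact_force: [-2.5, 0.3, 5.7]
gripper_width: 64.1
grasp_force: 66.5
```

```bash
python3 -m pendant '[[0,0,0,0,0,0,0.075],[0,0,0,0,0,0,0.085],[0,0,0,0,0,0,0.085],[0,0,0,0,0,0,0.085],[0,0,0,0,0,0,0.085],[0,0,-0.015,0,0,0,0.085],[0,0,-0.03,0,0,0,0.085],[0,0,-0.04,0,0,0,0.085],[0,0,-0.04,0,0,0,0.085],[0,0,0,0,0,0,0.085],[0,0,0,0,0,0,0.085]]'; python3 - <<'E'
from h import *
go(587.2,151.1,230,81.5)
d=arm.get_image("wrist");cv2.imwrite("pics/w10.png",d["image"][:,:,::-1])
hsv=cv2.cvtColor(d["image"],cv2.COLOR_RGB2HSV)
B=(hsv[...,0]>100)&(hsv[...,0]<130)&(hsv[...,1]>140)
for c in comps(B,500):
    w=cast(d,c[:,0],136).astype(np.float32); print("cup rim",cv2.minEnclosingCircle(w),cv2.boundingRect(c))
E
```

```text
clock: 25.8
position: [529.9, -109.5, 244.2]
ee_rot: [0.998, -0.059, 0.001, -0.0]
contact_force: [0.1, 0.6, -0.9]
gripper_width: 84.8
grasp_force: 0.0
pos [ 529.9 -109.5  244.2] tilt z [ 2.5e-03  7.0e-04 -1.0e+00] closing -96.8 j1,j6 [0.1  1.36] | turn 1.7 shift [  18.1 -266.1   14.6]
cup rim ((531.0166015625, -109.18183898925781), 33.52584457397461) (242, 170, 90, 89)
```

View pics/w10.png

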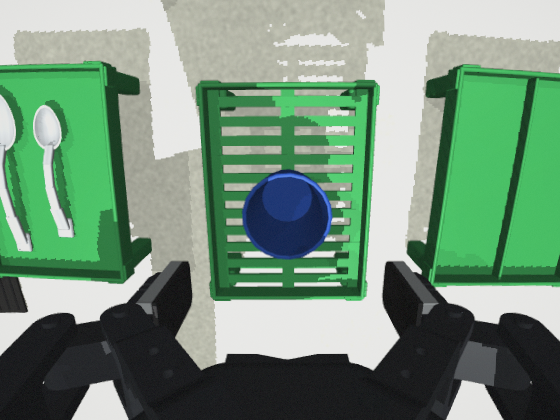

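```bash
python3 -m pendant '[[0.001,-0.02,0,0,0,1.7,0.02],[0.003,-0.04,0,0,0,0,0.02],[0.003,-0.045,0,0,0,0,0.02],[0.003,-0.045,0,0,0,0,0.02],[0.003,-0.045,0,0,0,0,0.02],[0.003,-0.04,0.01,0,0,0,0.02],[0.002,-0.031,0.03,0,0,0,0.02],[0,0,0.03,0,0,0,0.02],[0,0,0.03,0,0,0,0.02],[0,0,0.02,0,0,0,0.02],[0,0,0,0,0,0,0.02],[0,0,0,0,0,0,0.02]]'; python3 - <<'E'
from w import *
go(587.2,151.1,93.4,81.5)
d=arm.get_image("wrist"); print(proj(d,[[587,151,78]])); cv2.imwrite("pics/w11.png",d["image"][:,:,::-1])
spoon(d,(150,60,250,260))
E
```

```text
clock: 27.05
position: [586.0, 150.7, 122.4]
ee_rot: [0.997, -0.074, -0.001, 0.001]
contact_force: [0.6, -0.4, 0.7]
gripper_width: 19.8
grasp_force: 0.0
pos [586.  150.7 122.4] tilt z [-0.0019 -0.0015 -1.    ] closing -98.47 j1,j6 [0.52 0.9 ] | turn 0.03 shift [ 1.2 -0.6 29. ]
[[286.41329149 249.03588078]]
spoon [569.4 132.9] [27.5  8.3] 0.5 (313, 250, 20, 45)
[[555.5999755859375, 136.89999389648438], [555.5999755859375, 128.60000610351562], [583.0999755859375, 128.8000030517578], [583.0999755859375, 137.1999969482422]]
spoon [575.7 174. ] [10.8 27.6] 72.7 (240, 250, 22, 45)
[[560.9000244140625, 173.0], [587.2000122070312, 164.8000030517578], [590.4000244140625, 175.10000610351562], [564.0999755859375, 183.3000030517578]]
spoon [588.5 219.9] [15.5 48.9] 75.8 (150, 219, 28, 81)
[[562.9000244140625, 218.39999389648438], [610.2999877929688, 206.39999389648438], [614.0999755859375, 221.39999389648438], [566.7000122070312, 233.39999389648438]]
spoon [592.8 101.1] [23.5 95.4] 86.5 (354, 132, 46, 171)
[[544.5, 92.30000305175781], [639.7000122070312, 86.5], [641.2000122070312, 110.0], [546.0, 115.80000305175781]]
spoon [601.1 149.4] [ 36.2 118.7] 81.4 (250, 105, 72, 215)
[[539.7000122070312, 140.3000030517578], [657.0999755859375, 122.5999984741211], [662.5, 158.5], [545.0999755859375, 176.10000610351562]]
spoon [625.2 201. ] [ 34.4 128.9] 81.1 (150, 60, 69, 243)
[[558.7999877929688, 193.89999389648438], [686.2000122070312, 174.10000610351562], [691.5, 208.10000610351562], [564.0999755859375, 228.0]]
```

```bash
python3 -m pendant '[[0.001,0,0.012,0,0,0,0.02],[0,0,0.008,0,0,0,0.02],[0,0,0.005,0,0,0,0.02],[0,0,0.003,0,0,0,0.02],[0,0,0.001,0,0,0,0.02],[0,0,0,0,0,0,0.02],[0,0,0,0,0,0,0.012],[0,0,0,0,0,0,0.002],[0,0,0,0,0,0,0.002],[0,0,0,0,0,0,0.002],[0,0,0,0,0,0,0.002],[0,0,0,0,0,0,0.002]]';  python3 -m pendant '[[0,0,-0.01,0,0,0,0.002],[0,0,-0.03,0,0,0,0.002],[0,0,-0.04,0,0,0,0.002],[0,0,-0.04,0,0,0,0.002],[0,0,-0.01,0,0,0,0.002],[0,0,0,0,0,0,0.002],[0,0,0,0,0,0,0.002]]'; python3 - <<'E'
from h import *
go(516.95,-359.1,215,82)
E
```

```text
clock: 28.3
position: [587.5, 151.0, 94.8]
ee_rot: [0.997, -0.074, 0.0, -0.0]
contact_force: [0.2, 0.1, 3.2]
gripper_width: 5.6
grasp_force: 58.9
clock: 29.0
position: [586.3, 150.5, 223.0]
ee_rot: [0.997, -0.074, -0.001, 0.0]
contact_force: [-0.3, 0.1, -1.3]
gripper_width: 5.9
grasp_force: 58.7
pos [586.3 150.5 223. ] tilt z [-2.6e-03 -4.0e-04 -1.0e+00] closing -98.52 j1,j6 [0.52 0.9 ] | turn -0.52 shift [  2.3 514.2   8.4]
```

```bash
python3 -m pendant '[[0,0.02,0,0,0,-0.5,0.002],[0,0.035,0,0,0,0,0.002],[0,0.045,0,0,0,0,0.002],[0,0.045,0,0,0,0,0.002],[0,0.045,0,0,0,0,0.002],[0,0.045,0,0,0,0,0.002],[0,0.045,0,0,0,0,0.002],[0,0.045,0,0,0,0,0.002],[0,0.045,0,0,0,0,0.002],[0,0.045,0,0,0,0,0.002],[0,0.045,0,0,0,0,0.002],[0,0.035,0,0,0,0,0.002]]' >/dev/null;  python3 -m pendant '[[0.002,0.019,0,0,0,0,0.002],[0,0,0.02,0,0,0,0.002],[0,0,0.03,0,0,0,0.002],[0,0,0.03,0,0,0,0.002],[0,0,0.015,0,0,0,0.002],[0,0,0,0,0,0,0.002],[0,0,0,0,0,0,0.002]]'; python3 - <<'E'
from h import *
go(516.95,-359.1,94.8,82)
E
```

```text
clock: 30.9
position: [517.1, -358.4, 128.0]
ee_rot: [0.998, -0.07, -0.001, -0.0]
contact_force: [-0.1, -0.1, 0.2]
gripper_width: 5.8
grasp_force: 58.8
pos [ 517.1 -358.4  128. ] tilt z [-2.8e-03  7.0e-04 -1.0e+00] closing -97.98 j1,j6 [-0.35  1.78] | turn 0.02 shift [ 0.   0.7 33.2]
```

```bash
python3 -m pendant '[[0,0.001,0.012,0,0,0,0.002],[0,0,0.01,0,0,0,0.002],[0,0,0.005,0,0,0,0.002],[0,0,0.003,0,0,0,0.002],[0,0,0.002,0,0,0,0.002],[0,0,0,0,0,0,0.002],[0,0,0,0,0,0,0.002]]';  python3 -m pendant '[[0,0,0.001,0,0,0,0.002],[0,0,0,0,0,0,0.002],[0,0,0,0,0,0,0.002]]'
```

```text
clock: 31.6
position: [517.7, -359.5, 97.6]
ee_rot: [0.998, -0.07, 0.0, 0.0]
contact_force: [0.5, 0.4, -0.5]
gripper_width: 5.8
grasp_force: 58.8
clock: 31.9
position: [517.5, -359.5, 96.4]
ee_rot: [0.998, -0.07, 0.0, 0.0]
contact_force: [-0.5, -0.1, 0.1]
gripper_width: 5.9
grasp_force: 58.8
```

```bash
python3 -m pendant '[[0,0,0.001,0,0,0,0.002],[0,0,0.001,0,0,0,0.002],[0,0,0,0,0,0,0.002]]';  python3 -m pendant '[[0,0,0,0,0,0,0.012],[0,0,0,0,0,0,0.02],[0,0,0,0,0,0,0.02],[0,0,-0.01,0,0,0,0.02],[0,0,-0.03,0,0,0,0.02],[0,0,-0.04,0,0,0,0.02],[0,0,-0.04,0,0,0,0.02],[0,0,-0.02,0,0,0,0.02],[0,0,0,0,0,0,0.02],[0,0,0,0,0,0,0.02]]'; python3 - <<'E'
from w import *
go(581.1,102.2,225,82)
d=arm.get_image("wrist"); tiers(d); spoon(d,(285,50,85,190))
cv2.imwrite("pics/w12.png",d["image"][:,:,::-1])
E
```

```text
clock: 32.2
position: [517.5, -359.5, 94.8]
ee_rot: [0.998, -0.07, 0.0, 0.0]
contact_force: [-0.7, 2.5, 3.0]
gripper_width: 5.7
grasp_force: 59.1
clock: 33.2
position: [517.3, -359.3, 234.8]
ee_rot: [0.998, -0.07, 0.001, -0.0]
contact_force: [0.0, -0.2, -0.7]
gripper_width: 19.9
grasp_force: 0.0
pos [ 517.3 -359.3  234.8] tilt z [ 1.e-03  2.e-04 -1.e+00] closing -98.0 j1,j6 [-0.35  1.78] | turn -0.0 shift [  -1.  -465.8   10. ]
tier [ 516.4 -158.9] [137.8 224.1] 67.8 (0, 109, 139, 213)
tier [ 518.1 -322.9] [149.7 198.8] 81.9 (149, 85, 188, 225)
spoon [ 534.5 -369.6] [ 19.5 108.9] 81.9 (285, 114, 24, 126)
[[479.29998779296875, -371.6000061035156], [587.0, -386.8999938964844], [589.7999877929688, -367.6000061035156], [482.0, -352.29998779296875]]
spoon [ 554.9 -400.3] [ 68.1 162.4] 85.5 (285, 50, 85, 190)
[[471.20001220703125, -427.79998779296875], [633.0999755859375, -440.70001220703125], [638.5, -372.79998779296875], [476.70001220703125, -359.8999938964844]]
```

```bash
python3 - <<'E'
from w import *
d=arm.get_image("wrist"); spoon(d,(252,95,72,195))
E
python3 -m pendant '[[0,-0.025,0,0,0,0,0.02],[0,-0.045,0,0,0,0,0.02],[0,-0.045,0,0,0,0,0.02],[0,-0.045,0,0,0,0,0.02],[0,-0.045,0,0,0,0,0.02],[0,-0.045,0,0,0,0,0.02],[0,-0.045,0,0,0,0,0.02],[0,-0.045,0,0,0,0,0.02],[0,-0.045,0,0,0,0,0.02],[0,-0.045,0,0,0,0,0.02],[-0.001,-0.035,0.015,0,0,0,0.02],[0,0,0.03,0,0,0,0.02]]' >/dev/null;  python3 -m pendant '[[0,0,0.02,0,0,0,0.02],[0,0,0.01,0,0,0,0.02],[0,0,0,0,0,0,0.02],[0,0,0,0,0,0,0.02]]'; python3 - <<'E'
from w import *
go(581.1,102.2,93.4,82)
d=arm.get_image("wrist"); spoon(d,(245,90,80,215)); cv2.imwrite("pics/w13.png",d["image"][:,:,::-1])
E
```

```text
spoon [ 447.1 -378.1] [ 9.1 40.1] 83.8 (313, 250, 11, 40)
[[426.70001220703125, -380.5], [466.6000061035156, -384.79998779296875], [467.5, -375.70001220703125], [427.70001220703125, -371.3999938964844]]
spoon [ 455.1 -321.4] [ 8.2 40. ] 80.2 (252, 250, 10, 40)
[[434.70001220703125, -322.0], [474.1000061035156, -328.79998779296875], [475.5, -320.79998779296875], [436.1000061035156, -313.8999938964844]]
spoon [ 515.1 -358.3] [ 36.2 152. ] 81.1 (266, 112, 44, 170)
[[437.20001220703125, -364.3999938964844], [587.4000244140625, -388.0], [593.0, -352.20001220703125], [442.79998779296875, -328.6000061035156]]
clock: 34.9
position: [581.6, 100.9, 159.7]
ee_rot: [0.998, -0.07, 0.0, 0.0]
contact_force: [-0.3, 0.4, 0.1]
gripper_width: 19.9
grasp_force: 0.0
pos [581.6 100.9 159.7] tilt z [ 5.e-04 -3.e-04 -1.e+00] closing -98.0 j1,j6 [0.45 0.98] | turn 0.0 shift [-0.7 -1.2 66.3]
spoon [553.4 130. ] [ 9.9 33.8] 73.1 (245, 250, 17, 45)
[[535.7999877929688, 130.10000610351562], [568.0999755859375, 120.30000305175781], [571.0, 129.8000030517578], [538.7000122070312, 139.60000610351562]]
spoon [546.8  84.3] [ 7.4 33.8] 83.9 (313, 249, 12, 46)
[[529.5999755859375, 82.4000015258789], [563.2000122070312, 78.80000305175781], [564.0, 86.0999984741211], [530.2999877929688, 89.69999694824219]]
spoon [582.5 102.9] [ 27.5 115.3] 80.9 (263, 136, 45, 169)
[[523.4000244140625, 98.4000015258789], [637.2999877929688, 80.30000305175781], [641.5999755859375, 107.4000015258789], [527.7999877929688, 125.5999984741211]]
```

```bash
python3 -m pendant '[[0,-0.001,0.025,0,0,0,0.02],[0,0,0.02,0,0,0,0.02],[0,0,0.012,0,0,0,0.02],[0,0,0.005,0,0,0,0.02],[0,0,0.003,0,0,0,0.02],[0,0,0.001,0,0,0,0.02],[0,0,0,0,0,0,0.02],[0,0,0,0,0,0,0.02]]';  python3 -m pendant '[[0,0,0,0,0,0,0.012],[0,0,0,0,0,0,0.002],[0,0,0,0,0,0,0.002],[0,0,0,0,0,0,0.002],[0,0,0,0,0,0,0.002],[0,0,0,0,0,0,0.002]]'
```

```text
clock: 35.75
position: [581.6, 102.3, 94.0]
ee_rot: [0.998, -0.07, 0.001, -0.0]
contact_force: [-0.6, 1.2, 0.3]
gripper_width: 19.5
grasp_force: 0.0
clock: 36.35
position: [581.5, 102.3, 93.8]
ee_rot: [0.998, -0.07, 0.0, -0.0]
contact_force: [-1.2, -0.4, 4.6]
gripper_width: 5.8
grasp_force: 58.9
```

```bash
python3 -m pendant '[[0,0,-0.01,0,0,0,0.002],[0,0,-0.03,0,0,0,0.002],[0,0,-0.04,0,0,0,0.002],[0,0,-0.04,0,0,0,0.002],[0,0,-0.01,0,0,0,0.002],[0,0,0,0,0,0,0.002],[0,0,0,0,0,0,0.002]]'; python3 - <<'E'
from h import *
go(525,-287.6,220,82)
d=arm.get_image("wrist"); cv2.imwrite("pics/w14.png",d["image"][:,:,::-1])
E
```

```text
clock: 37.05
position: [580.3, 102.0, 222.0]
ee_rot: [0.998, -0.07, -0.001, 0.0]
contact_force: [0.2, 0.1, -0.5]
gripper_width: 5.9
grasp_force: 58.7
pos [580.3 102.  222. ] tilt z [-2.6e-03 -2.0e-04 -1.0e+00] closing -98.02 j1,j6 [0.45 0.98] | turn -0.02 shift [ -0.5 393.5   2.2]
```

```bash
python3 -m pendant '[[0,0.02,0,0,0,0,0.002],[0,0.04,0,0,0,0,0.002],[0,0.045,0,0,0,0,0.002],[0,0.045,0,0,0,0,0.002],[0,0.045,0,0,0,0,0.002],[0,0.045,0,0,0,0,0.002],[0,0.045,0,0,0,0,0.002],[0,0.045,0,0,0,0,0.002],[0,0.04,0,0,0,0,0.002],[0,0.023,0,0,0,0,0.002],[0,0,0.015,0,0,0,0.002],[0,0,0.03,0,0,0,0.002]]' >/dev/null;  python3 -m pendant '[[0,0,0.03,0,0,0,0.002],[0,0,0.02,0,0,0,0.002],[0,0,0,0,0,0,0.002],[0,0,0,0,0,0,0.002]]'; python3 - <<'E'
from h import *
go(525,-287.6,93.8,82)
E
```

```text
clock: 38.7
position: [526.0, -287.5, 127.7]
ee_rot: [0.998, -0.07, -0.001, 0.0]
contact_force: [-0.1, -0.8, 1.1]
gripper_width: 5.6
grasp_force: 58.8
pos [ 526.  -287.5  127.7] tilt z [-0.0021  0.     -1.    ] closing -98.0 j1,j6 [-0.23  1.66] | turn 0.0 shift [-0.9  0.2 33.9]
```

```bash
python3 -m pendant '[[-0.001,0,0.012,0,0,0,0.002],[0,0,0.01,0,0,0,0.002],[0,0,0.005,0,0,0,0.002],[0,0,0.003,0,0,0,0.002],[0,0,0.002,0,0,0,0.002],[0,0,0.001,0,0,0,0.002],[0,0,0,0,0,0,0.002]]';  python3 -m pendant '[[0,0,0.001,0,0,0,0.002],[0,0,0,0,0,0,0.002],[0,0,0,0,0,0,0.002]]'
```

```text
clock: 39.4
position: [525.8, -286.9, 95.4]
ee_rot: [0.998, -0.07, 0.0, 0.0]
contact_force: [-0.4, 0.2, -0.2]
gripper_width: 5.6
grasp_force: 58.8
clock: 39.7
position: [525.7, -286.9, 94.4]
ee_rot: [0.998, -0.07, 0.0, 0.0]
contact_force: [0.4, 0.3, -0.1]
gripper_width: 5.7
grasp_force: 58.8
```

```bash
python3 -m pendant '[[0,0,0.001,0,0,0,0.002],[0,0,0,0,0,0,0.002],[0,0,0,0,0,0,0.012],[0,0,0,0,0,0,0.02],[0,0,0,0,0,0,0.02],[0,0,-0.01,0,0,0,0.02],[0,0,-0.03,0,0,0,0.02],[0,0,-0.04,0,0,0,0.02],[0,0,-0.04,0,0,0,0.02],[0,0,-0.02,0,0,0,0.02],[0,0,0,0,0,0,0.02],[0,0,0,0,0,0,0.02]]'; python3 - <<'E'
from w import *
go(504.8,309.6,235,82)
d=arm.get_image("wrist"); cv2.imwrite("pics/w15.png",d["image"][:,:,::-1]); spoon(d,(252,95,66,195))
E
```

```text
clock: 40.9
position: [525.4, -286.7, 233.8]
ee_rot: [0.998, -0.07, 0.0, -0.0]
contact_force: [0.8, 0.5, -0.0]
gripper_width: 20.0
grasp_force: 0.0
pos [ 525.4 -286.7  233.8] tilt z [ 9.e-04  3.e-04 -1.e+00] closing -98.0 j1,j6 [-0.23  1.66] | turn -0.0 shift [-103.4 -587.6   -1.1]
spoon [ 464.3 -249.2] [ 8.2 40.7] 80.2 (252, 249, 10, 41)
[[443.6000061035156, -249.8000030517578], [483.70001220703125, -256.70001220703125], [485.1000061035156, -248.60000610351562], [445.0, -241.6999969482422]]
spoon [ 523.6 -285.8] [ 27.1 122.4] 81.3 (271, 131, 33, 137)
[[461.0, -289.8999938964844], [582.0999755859375, -308.5], [586.2000122070312, -281.70001220703125], [465.1000061035156, -263.1000061035156]]
```

View pics/w15.png

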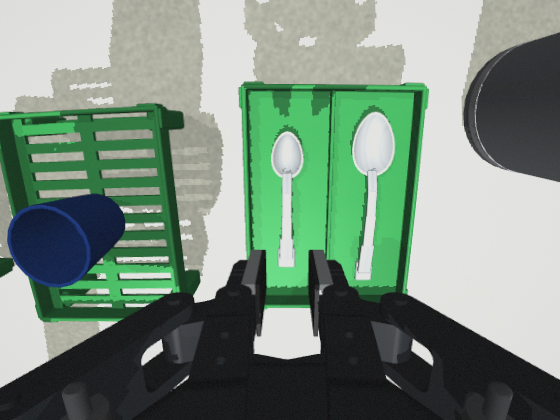

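```bash
python3 -m pendant '[[-0.004,-0.022,0,0,0,0,0.085],[-0.008,-0.045,0,0,0,0,0.085],[-0.008,-0.045,0,0,0,0,0.085],[-0.008,-0.045,0,0,0,0,0.085],[-0.008,-0.045,0,0,0,0,0.085],[-0.008,-0.045,0,0,0,0,0.085],[-0.008,-0.045,0,0,0,0,0.085],[-0.008,-0.045,0,0,0,0,0.085],[-0.008,-0.045,0,0,0,0,0.085],[-0.008,-0.045,0,0,0,0,0.085],[-0.008,-0.045,0,0,0,0,0.085],[-0.008,-0.045,0,0,0,0,0.085]]' >/dev/null;  python3 -m pendant '[[-0.008,-0.045,0,0,0,0,0.085],[-0.003,-0.025,0.01,0,0,0,0.085],[0,0,0.02,0,0,0,0.085],[0,0,0.03,0,0,0,0.085],[0,0,0.03,0,0,0,0.085],[0,0,0,0,0,0,0.085],[0,0,0,0,0,0,0.085]]'; python3 - <<'E'
from h import *
go(504.8,309.5,54.5,82)
E
```

```text
clock: 42.85
position: [505.1, 308.3, 142.5]
ee_rot: [0.998, -0.069, -0.001, 0.001]
contact_force: [0.6, -0.0, -0.2]
gripper_width: 84.7
grasp_force: 0.0
pos [505.1 308.3 142.5] tilt z [-0.0015 -0.0024 -1.    ] closing -97.97 j1,j6 [0.82 0.61] | turn 0.03 shift [-0.4 -1.3 88. ]
```

```bash
python3 -m pendant '[[0,-0.001,0.025,0,0,0,0.085],[0,0,0.025,0,0,0,0.085],[0,0,0.02,0,0,0,0.085],[0,0,0.012,0,0,0,0.085],[0,0,0.005,0,0,0,0.085],[0,0,0,0,0,0,0.085],[0,0,0,0,0,0,0.05],[0,0,0,0,0,0,0.05],[0,0,0,0,0,0,0.05],[0,0,0,0,0,0,0.05],[0,0,0,0,0,0,0.05],[0,0,0,0,0,0,0.05]]';  python3 -m pendant '[[0,0,-0.005,0,0,0,0.05],[0,0,-0.02,0,0,0,0.05],[0,0,-0.04,0,0,0,0.05],[0,0,-0.045,0,0,0,0.05],[0,0,-0.04,0,0,0,0.05],[0,0,-0.01,0,0,0,0.05],[0,0,0,0,0,0,0.05],[0,0,0,0,0,0,0.05]]'; python3 - <<'E'
from h import *
go(575.8,114.8,215,81.5)
E
```

```text
clock: 44.05
position: [506.2, 310.6, 57.9]
ee_rot: [0.998, -0.069, 0.001, -0.001]
contact_force: [-0.2, 0.7, 6.1]
gripper_width: 57.9
grasp_force: 67.7
clock: 44.85
position: [504.2, 308.9, 214.3]
ee_rot: [0.998, -0.07, -0.002, 0.001]
contact_force: [0.2, -0.2, -2.2]
gripper_width: 57.6
grasp_force: 67.1
pos [504.2 308.9 214.3] tilt z [-0.0035 -0.002  -1.    ] closing -98.03 j1,j6 [0.82 0.61] | turn 0.47 shift [ 99.5 181.4  -0.6]
```

```bash
python3 -m pendant '[[0.007,0.014,0,0,0,0.5,0.05],[0.017,0.031,0,0,0,0,0.05],[0.02,0.036,0,0,0,0,0.05],[0.02,0.036,0,0,0,0,0.05],[0.02,0.036,0,0,0,0,0.05],[0.015,0.028,0.01,0,0,0,0.05],[0,0,0.025,0,0,0,0.05],[0,0,0.025,0,0,0,0.05],[0,0,0.015,0,0,0,0.05],[0,0,0.01,0,0,0,0.05],[0,0,0,0,0,0,0.05],[0,0,0,0,0,0,0.05]]'; python3 - <<'E'
from h import *
go(575.8,114.8,118,81.5)
E
```

```text
clock: 46.05
position: [576.8, 116.0, 131.2]
ee_rot: [0.997, -0.074, -0.0, 0.0]
contact_force: [0.6, -0.2, -1.7]
gripper_width: 57.7
grasp_force: 67.0
pos [576.8 116.  131.2] tilt z [-3.e-04 -5.e-04 -1.e+00] closing -98.48 j1,j6 [0.47 0.95] | turn 0.02 shift [-0.9  1.3 13.2]
```

```bash
python3 -m pendant '[[-0.001,0.001,0.004,0,0,0,0.05],[0,0,0.003,0,0,0,0.05],[0,0,0.002,0,0,0,0.05],[0,0,0.001,0,0,0,0.05],[0,0,0,0,0,0,0.05],[0,0,0,0,0,0,0.05]]';  python3 -m pendant '[[0,0,0.001,0,0,0,0.05],[0,0,0.001,0,0,0,0.05],[0,0,0,0,0,0,0.05]]'
```

```text
clock: 46.65
position: [575.6, 115.4, 121.4]
ee_rot: [0.997, -0.074, 0.0, -0.0]
contact_force: [-0.2, -0.9, -2.5]
gripper_width: 57.8
grasp_force: 67.0
clock: 46.95
position: [575.4, 115.2, 119.1]
ee_rot: [0.997, -0.074, -0.0, 0.0]
contact_force: [-0.7, 0.2, -2.0]
gripper_width: 58.1
grasp_force: 67.0
```

```bash
python3 -m pendant '[[0,0,0.001,0,0,0,0.05],[0,0,0,0,0,0,0.05],[0,0,0,0,0,0,0.05]]';  python3 -m pendant '[[0,0,0.001,0,0,0,0.05],[0,0,0,0,0,0,0.05],[0,0,0,0,0,0,0.05]]'
```

```text
clock: 47.25
position: [575.5, 115.3, 118.3]
ee_rot: [0.997, -0.074, -0.0, 0.0]
contact_force: [-0.5, -1.5, -2.4]
gripper_width: 57.8
grasp_force: 67.0
clock: 47.55
position: [575.7, 115.3, 117.9]
ee_rot: [0.997, -0.074, 0.0, -0.0]
contact_force: [-2.3, 0.4, 2.8]
gripper_width: 57.9
grasp_force: 67.5
```

Contact; releasing and backing off clear of the top view.

```bash
python3 -m pendant '[[0,0,0,0,0,0,0.065],[0,0,0,0,0,0,0.085],[0,0,0,0,0,0,0.085],[0,0,0,0,0,0,0.085],[0,0,0,0,0,0,0.085],[0,0,-0.015,0,0,0,0.085],[0,0,-0.03,0,0,0,0.085],[0,0,-0.04,0,0,0,0.085],[0,0,-0.045,0,0,0,0.085],[0,0,-0.04,0,0,0,0.085],[-0.01,-0.03,0,0,0,0,0.085],[-0.02,-0.04,0,0,0,0,0.085]]' ; python3 -m pendant '[[-0.02,-0.04,0,0,0,0,0.085],[-0.02,-0.04,0,0,0,0,0.085],[-0.02,-0.04,0,0,0,0,0.085],[-0.02,-0.04,0,0,0,0,0.085],[0,0,0,0,0,0,0.085],[0,0,0,0,0,0,0.085]]'; python3 - <<'E'
from w import *
d=arm.get_image("top"); s=arm.get_image("wrist")
a=cv2.resize(d["image"][120:320,80:440],(720,400),interpolation=cv2.INTER_CUBIC); b=cv2.resize(s["image"],(267,200))
o=np.zeros((600,720,3),np.uint8); o[:400]=a; o[400:,:267]=b; b2=cv2.resize(arm.get_image("side")["image"][100:320,150:420],(245,200)); o[400:,300:545]=b2
cv2.imwrite("pics/end.png",o[:,:,::-1])
E
```

```text
clock: 48.75
position: [557.0, 188.7, 289.2]
ee_rot: [0.997, -0.076, 0.002, -0.001]
contact_force: [0.9, 0.2, -1.3]
gripper_width: 85.1
grasp_force: 0.0
clock: 49.35
position: [500.1, 359.9, 286.8]
ee_rot: [0.997, -0.073, -0.0, 0.0]
contact_force: [-1.1, -0.7, 0.1]
gripper_width: 85.2
grasp_force: 0.0
```

View pics/end.png

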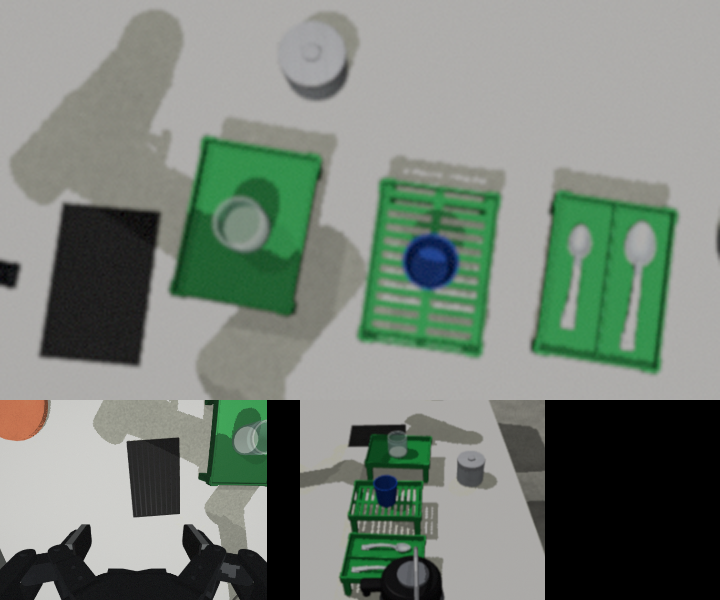

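The final view shows everything in place. The jar stands upright in the middle of the plain tier (about pixel 240,223) and the cup in the middle of the slotted tier (432,262). The spoons lie along the two halves of the divided tier (575 and 635), and the tin and flask are undisturbed.

```bash
python3 -c "
from bench import arm
print(arm.job_done())"
```

```text
the job is handed in; nothing more can be done
None
```

The job is handed in at about 49 s: by the last pictures the jar stands in the middle of the plain tier, the cup in the middle of the slotted one, one spoon lies along each half of the divided tier, and the tin and flask were not touched; the tablespoon was set down briefly in the plain tier on the way.

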